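Bottle back in the cabinet's door rack

TASK

The brown medicine bottle lies on its side in the way of the medicine cabinet's door. Stand it upright on the worktop, clear of the door's swing, then pull the door wide open by its handle and set the bottle gently, upright, in the empty compartment of the rack inside the door. Leave the door wide open for the round, the two small vials standing in the rack, and everything else where it is.

Things in the scene. Friction and masses are not known exactly. Their poses are not given: they have to be found in the camera images.
- bottle: Brown bottle with a white ribbed cap, 110 mm tall, 70 to 140 g: body 51 mm in diameter up to 75 mm, then a shoulder; cap 42 mm in diameter from 91 to 110 mm. Origin at the centre of its base, z along its axis to the cap. Starts lying on the worktop (axis 25 mm up) before the cabinet's door, cap to the robot's left (+y) within about 0.5 rad. May roll if pushed.
- door (a joint): Hinge of the cabinet's door, rad: 0 shut (as it starts), grows as the free edge swings out towards the robot and round to the left; stop at 1.75. No latch; light friction (about 0.12 N m), stays where it is left. Wide open means at least 1.3.
- hinge_axis (a point): Foot of the door's vertical hinge axis, at worktop height, on the cabinet's front left edge. Fixed: x points into the cabinet, y to the left along its front. The door is 200 mm wide and 18 mm thick, in front of x = 0; door and handle sweep 205 mm about this axis, so a standing bottle is clear when its axis is 230 mm or more away.
- cabinet: White steel medicine cabinet, fixed to the worktop, 170 deep (x) x 200 wide (y) x 260 mm high, its door towards the robot. Origin at the centre of its underside, x points to its back, y to the left.
- handle_grip (a point): Grip point on the door's handle, a round upright steel bar 40 mm in front of the door's face and 168 mm from the hinge along it. On the bar's axis, 234 mm up; bar ends at 250, door at 258, upper post (bar to door) at 205 mm, so a finger between bar and door must stay above 210 mm. Turns with the door; when shut, x points into the cabinet, y left.
- rack_place (a point): Centre of the empty compartment's floor, inside the door near its free edge, 110 mm up. Turns with the door: x from the door into the rack, y along the door to the hinge, z up. 62 mm deep (x, door to rail), 72 mm wide (y); rail and end wall 39 mm high, divider 36 mm. The other two compartments, 42 mm wide, lie at y = +60 and +104 mm.
- vial_a: Small amber vial with black cap, 32 mm in diameter, 67 mm tall, 50 g, standing in the rack's compartment next to the hinge. Origin at the centre of its base, z up.
- vial_b: The same kind of vial, standing in the rack's middle compartment. Origin at the centre of its base, z up.
- carton: Bystander: white tablet carton lying flat, 42 x 115 x 34 mm (its x, y, z), origin at the centre of its underside.
- shaker: Bystander: red powder shaker standing upright, 50 mm in diameter, 105 mm tall, origin at the centre of its underside.
- tube: Bystander: ointment tube lying flat, 36 x 136 x 24 mm (its x, y, z), origin at the centre of its underside.

How it is judged (in metres and radians):
On the way, in this order (a step that is already met when the one before it is completed fails the run):
1. the bottle stands upright on the worktop, let go and at rest, clear of the door's swing, with the door still shut (angle between bottle's own z axis and vertical below 0.15 rad and height (world z) of bottle between -0.008 and 0.008 m and horizontal distance between bottle and hinge_axis above 0.23 m and contact force between the fingers and bottle below 0.1 N and linear speed of bottle below 0.03 m/s and value of joint door below 0.1 rad), for 0.2 s.
2. the door is being pulled open by its handle while the bottle stands (contact force between the fingers and handle_bar above 0.3 N and value of joint door above 0.15 rad and angle between bottle's own z axis and vertical below 0.15 rad and contact force between the fingers and bottle below 0.1 N), for 0.1 s.
3. the door is wide open and the bottle still stands on the worktop (value of joint door above 1.3 rad and angle between bottle's own z axis and vertical below 0.15 rad and height (world z) of bottle between -0.008 and 0.008 m and contact force between the fingers and bottle below 0.1 N), for 0.2 s.
At the end, for the whole second after the job is handed in: The bottle stands upright (within 0.15 rad) on the floor of the rack's empty compartment (12 mm in depth, 16 mm along the door, 8 mm in height), at rest and let go; the door is at 1.3 rad or more; both vials stand in the rack (x of bottle in the frame of rack_place between -0.012 and 0.012 m and y of bottle in the frame of rack_place between -0.016 and 0.016 m and z of bottle in the frame of rack_place between -0.008 and 0.008 m and angle between bottle's own z axis and vertical below 0.15 rad and value of joint door above 1.3 rad and linear speed of bottle below 0.03 m/s and contact force between the fingers and bottle below 0.1 N and angle between each of vial_a, vial_b's own z axis and vertical below 0.3 rad and height (world z) of each of vial_a, vial_b above 0.095 m); the robot touches nothing.
It fails at once if the bottle is dropped or knocked (faster than 0.6 m/s while the fingers do not hold it) (contact force between the fingers and bottle below 0.05 N and linear speed of bottle above 0.6 m/s).
It fails at once if a vial in the rack is knocked over (angle between any of vial_a, vial_b's own z axis and vertical above 0.6 rad).
It fails at once if the carton, the shaker or the tube is moved by more than 30 mm (distance of any of carton, shaker, tube from where it was at the start of the episode above 0.03 m).
It also fails if it takes over 67 s, if anything falls off the work surface, if the arm or the gripper's body presses on something with over 40 N, if the wrist force passes 120 N, or if a joint passes its speed limit or range.

ROBOT

A 6-joint arm with a two-finger parallel gripper is mounted at the origin on a cart in front of the work surface, level with it; the furniture and walls round the work are solid. World frame = base frame: x ahead of the robot, y to its left, z up, the work surface at z = 0. Lengths are in mm, angles in rad, forces in N, time in s.
With the tool pointing down it reaches from about 300 to 775 mm from the base axis. Payload 14.6 kg.
Tool frame: the origin (TCP) lies between the finger pads; the fingertips stand manip.tip_reach ahead of it and the grasp point (between the pads) lies 5 mm behind it (manip.tip_reach is the distance from the TCP to the fingertips, in mm); z points along the fingers, y is the line along which they close (so a half turn about z gives the same grasp; the last joint's range is limited). The gripper opens to 94 mm and grips with 3 to 60 N. Pads are 16 mm wide; open, the fingers measure 119 mm over their backs; the gripper's body (75 mm by 177 mm) begins 78 mm behind the grasp point.
Start: joints at [-1.392, 0.3, 1.521, -0, 1.321, -0.067], TCP at [133.826, -533.46, 219.446] pointing down, gripper open.
Joint ranges: [-3.03, 3.03], [-0.79, 2.21], [0.23, 2.52], [-1.04, 4.18], [0, 3.07], [-2.55, 2.55]. Speed limits (rad/s): [2.22, 2.22, 2.57, 3.14, 3.14, 3.14].

INTERFACE

Orientations are given as [roll, pitch, yaw] about the fixed x, y, z axes, in that order (R = Rz(yaw) Ry(pitch) Rx(roll)).
In Python, from cell import manip gives the robot as it stands. The module is installed in compiled form; this text tells all that it offers.
- The arm moves only by the shell command python3 -m creep 'ROWS' [FORCE]. ROWS is JSON, a list of rows, each a list of 3 entries, a list of its own where there are three numbers: the opening, from -1 (shut) to 1 (fully open), then the shift along the tool's x, y, z in cm, then the turn about the tool's z in units of 5 degrees (1.0 is 5 degrees). In form: [[grip, [tx, ty, tz], roll], ...]. A call has 1 to 12 rows; each row is the pose to reach, as a shift and turn from the pose commanded when the call began, along the tool's axes at that moment; what a row does not reach only later rows make up. A row lasts 1/10 s, in which the tool goes at most 50 mm and 8.59 degrees, less where a joint would pass 70% of its speed; a pose out of reach is approached as far as the arm can. A call with a gripper value outside its range is refused whole. The fingers move at their own pace and stop on an object; FORCE is the grip in N (left out, the last holds). Time passes only in rows, so rows that repeat a pose let the fingers close. It gives the time, the measured TCP pose, the force, the opening and the grip force at its end, in the units of the state.
- manip.read_state(): the state, without advancing time (a new reading comes with each control period).
- manip.camera(name): name is "side" or "top" or "wrist"; returns the picture (384x512x3 uint8, red, green, blue); there is no depth.
- manip.camera_params(name): a dict with "fovy" (degrees; the focal length in pixels is half the picture's height over the tangent of half this angle, whatever the lens; pixels are square), "cx", "cy" (the principal point, pixels), "k1" (the pictures are not rectified: a ray, as slopes to the right and down, at radius r is drawn at 1 + k1 r^2 times it, then the intrinsics apply), "origin" and "attitude" of the camera in the world. Camera axes: x right, y down, z forward; pixel columns grow to the right and rows downward; lengths in mm; the calibration is good to about 2 mm. A picture is of the moment at which its call begins: read the wrist's pose just before it. camera_params takes no time and is no camera call; for the wrist camera it gives the pose at the moment of the call.
- manip.sign_off(): hands the job in; it is judged then, once.
The state is a dict: "clock": time; "joints": joint angles; "qd": joint speeds; "effort": joint torques, N m; "eef_pos": TCP position; "eef_rot": TCP orientation; "wrist_force": force on the tool from outside, world axes, zero at the start; "moment": the same for the moment, N m; "finger_gap": finger opening in mm; "finger_force": force on a finger pad.
Only numpy, scipy, OpenCV 4.12 (cv2) and the standard library are available. Lean on these libraries where they do the work, as an engineer would, in place of code of your own. Each camera call takes 0.05 s, during which the arm holds its last target. There are 200 camera calls.

## Working session

There is one attempt and no reset: what is moved stays moved. The work goes in short steps, Python scripts to look and compute and a shell command to move; the robot and the scene stay as the last step left them, time stands still between calls to the robot, and variables do not carry over. Pictures are saved under pics/ and viewed, at most 10 in all, crops included, and the job is handed in when it is done.

```bash
mkdir -p pics; python3 - <<'E'
from cell import manip
import cv2,json
s=manip.read_state();print({k:s[k] for k in('clock','eef_pos','eef_rot','finger_gap')},manip.tip_reach)
for n in('side','top','wrist'):
    print(n,manip.camera_params(n))
    cv2.imwrite(f'pics/{n}0.png',manip.camera(n)[:,:,::-1])
a=[cv2.imread(f'pics/{n}0.png') for n in('side','top')]
E
```

```text
{'clock': 0.0, 'eef_pos': array([ 133.78880294, -533.2375159 ,  218.87741025]), 'eef_rot': array([-3.14043786e+00, -9.13141895e-05,  2.45763463e-01]), 'finger_gap': 93.83502098516315} 14.0
side {'fovy': 54.89173441116892, 'cx': 252.760496582837, 'cy': 191.69325696777236, 'k1': -0.05221285003654664, 'origin': array([  15.47173957, -686.23544558,  745.25892194]), 'attitude': array([-2.32373637, -0.01221607, -1.05194143])}
top {'fovy': 44.23272808147745, 'cx': 258.3007292096611, 'cy': 202.97665637319255, 'k1': -0.12410915940892248, 'origin': array([-111.66236315, -627.94276153, 1093.70837862]), 'attitude': array([-2.47664841, -0.00972299, -1.18845849])}
wrist {'fovy': 68.82781461543144, 'cx': 251.17985802779026, 'cy': 192.8521828772952, 'k1': -0.034233946977839894, 'origin': array([ 197.49051081, -518.02722456,  382.84301713]), 'attitude': array([ 2.90697331e+00,  2.34676018e-03, -1.32332930e+00])}
```

View pics/top0.png

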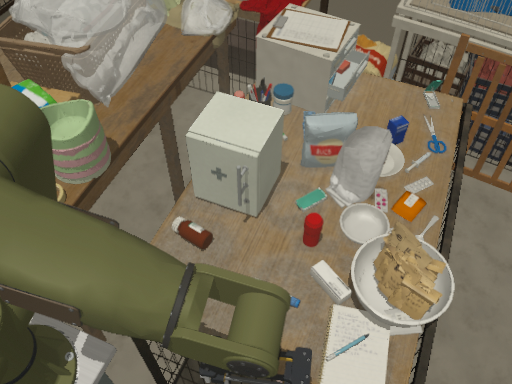

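View pics/side0.png

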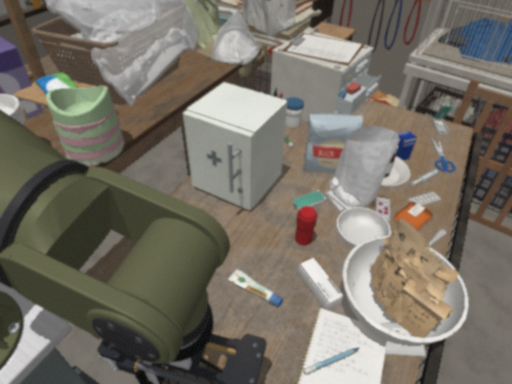

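The top view shows the bottle lying at about (192,233) with its cap at (177,223), and the cabinet front at (235,180). The shaker is at (313,230) and the carton at (331,282). The side view shows the tube at (255,288). I'll make enlarged crops for accurate corners.

```bash
cat > h.py <<'E'
import numpy as np,cv2
from scipy.spatial.transform import Rotation as R
from scipy.optimize import least_squares
def K(p): f=192/np.tan(np.radians(p['fovy']/2)); return f
def rot(a): return R.from_euler('xyz',a).as_matrix()
def proj(p,X):
    X=np.atleast_2d(X); c=(X-p['origin'])@rot(p['attitude']); s=c[:,:2]/c[:,2:]
    s=s*(1+p['k1']*(s**2).sum(1,keepdims=True)); return s*K(p)+[p['cx'],p['cy']]
def ray(p,uv):
    d=(np.array(uv,float)-[p['cx'],p['cy']])/K(p); s=d.copy()
    for _ in range(20): s=d/(1+p['k1']*(s@s))
    v=rot(p['attitude'])@np.r_[s,1]; return p['origin'],v/np.linalg.norm(v)
def atz(p,uv,z): o,v=ray(p,uv); return o+v*(z-o[2])/v[2]
def tri(obs):
    A=0;b=0
    for p,uv in obs:
        o,v=ray(p,uv); M=np.eye(3)-np.outer(v,v); A=A+M; b=b+M@o
    return np.linalg.solve(A,b)
E
python3 - <<'E'
from h import *
from cell import manip
t=cv2.imread('pics/top0.png');s=cv2.imread('pics/side0.png')
a=cv2.resize(t[90:255,165:300],None,fx=2.96,fy=3.6,interpolation=cv2.INTER_CUBIC)
b=cv2.resize(s[80:215,175:295],None,fx=3.33,fy=4.4,interpolation=cv2.INTER_CUBIC)
cv2.imwrite('pics/crop.png',np.hstack([a[:594,:399],b[:594,:399]]))
p=manip.camera_params('top');q=manip.camera_params('side')
print('bottle mid',atz(p,(195,235),25),'cap',atz(p,(180,225),25),'base',atz(p,(207,242),25))
print('shaker base',atz(p,(312,243),0),atz(q,(304,241),0));print('carton',atz(p,(331,283),30),'tube ends',atz(q,(234,275),15),atz(q,(277,300),15))
E
```

```text
bottle mid [ 500.75173656 -206.43403234   25.        ] cap [ 514.86896043 -152.76765513   25.        ] base [ 492.65199607 -246.7105402    25.        ]
shaker base [ 613.83319008 -507.92252197    0.        ] [ 615.74487587 -506.83818875    0.        ]
carton [ 496.26911067 -594.03584487   30.        ] tube ends [ 427.6790616  -410.72446343   15.        ] [ 419.73274328 -527.37834635   15.        ]
```

View pics/crop.png

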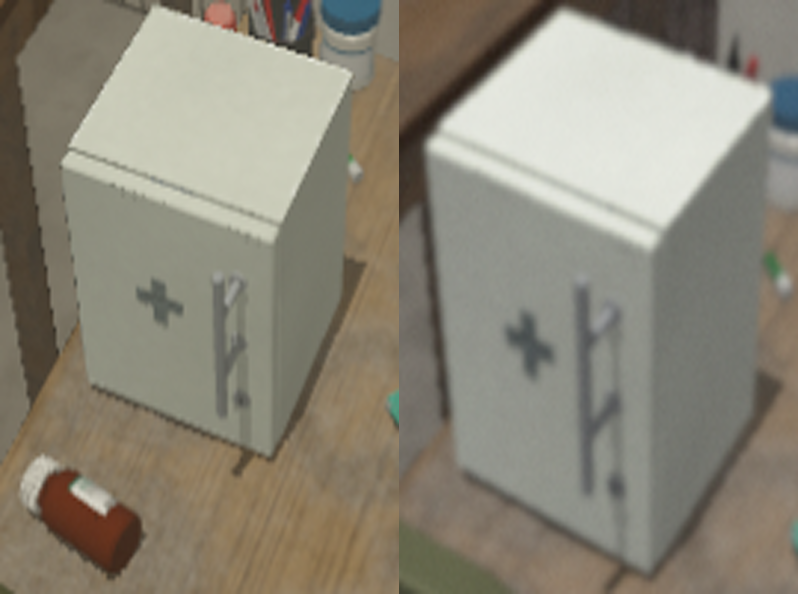

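View pics/wrist0.png

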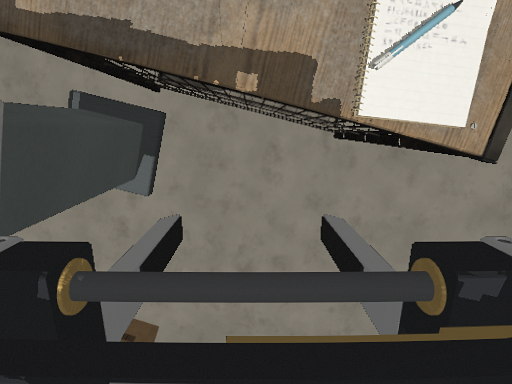

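Corners of the cabinet and door, and the handle's ends (top crop (219,276)–(223,414)), can be read in both views. I'll fit the cabinet pose from those, and the bottle's pose from its silhouette.

```bash
python3 - <<'E'
from h import *
from cell import manip
p=manip.camera_params('top');q=manip.camera_params('side')
# pts in hinge frame
P=dict(bl=(170,0,260),br=(170,-200,260),dtr=(-18,-200,258),dtl=(-18,0,258),dbl=(-18,0,2),dbr=(-18,-200,2),ht=(-58,-168,250))
T=dict(bl=(155,10),br=(350,73),dtr=(273,242),dtl=(63,163),dbl=(92,386),dbr=(270,456),ht=(219,276))
S=dict(bl=(165,10),br=(370,92),dtr=(252,247),dtl=(28,148),dbl=(62,475),dbr=(250,573),ht=(183,282))
f=lambda d,x0,y0,sx,sy:{k:np.array([x0+v[0]/sx-.5+.5/sx,y0+v[1]/sy-.5+.5/sy]) for k,v in d.items()}
T=f(T,165,90,2.96,3.6);S=f(S,175,80,3.33,4.4)
def W(v,k): c,s=np.cos(v[2]),np.sin(v[2]); a=P[k]; return np.array([v[0]+c*a[0]-s*a[1],v[1]+s*a[0]+c*a[1],a[2]+v[3]])
fun=lambda v:np.concatenate([np.r_[proj(p,W(v,k))[0]-T[k],proj(q,W(v,k))[0]-S[k]] for k in P])
r=least_squares(fun,[650,-150,0,0],x_scale=[10,10,.1,10],loss='soft_l1');v=r.x
print(v,'\n',r.fun.reshape(-1,4).round(1))
for k in P: print(k,W(v,k).round(1),tri([(p,T[k]),(q,S[k])]).round(1))
np.save('hinge.npy',v)
# bottle
im=cv2.imread('pics/top0.png').astype(int)
b,g,rr=im[...,0],im[...,1],im[...,2]
m=((rr-b>45)&(rr>1.9*g)).astype(np.uint8);m[:,:165]=0;m[:,225:]=0;m[:205]=0;m[260:]=0
m=cv2.morphologyEx(m,cv2.MORPH_CLOSE,np.ones((7,7)))
ys,xs=np.nonzero(m);print('brown',len(xs),xs.min(),xs.max(),ys.min(),ys.max())
w=((b>110)&(rr<b+50)).astype(np.uint8);w[:,:168]=0;w[:,188:]=0;w[:212]=0;w[236:]=0
n,l,st,c=cv2.connectedComponentsWithStats(w);print(st,c)
k=st[1:,4].argmax()+1
# fit by silhouettes: render convex hull of bottle points
sil=np.maximum(m,(l==k).astype(np.uint8))
cnt=max(cv2.findContours(sil,0,1)[0],key=cv2.contourArea);tgt=np.zeros((384*4,512*4),np.float32)
big=cv2.resize(sil[200:265,160:235].astype(np.float32),None,fx=4,fy=4)
a=np.linspace(0,2*np.pi,40)
ring=lambda z,r_:np.c_[r_*np.cos(a),r_*np.sin(a),z+0*a]
B=np.vstack([ring(0,25.5),ring(75,25.5),ring(91,21),ring(110,21)])
def ov(x):
    d=np.array([-np.sin(x[2]),np.cos(x[2]),0]);e=np.array([np.cos(x[2]),np.sin(x[2]),0])
    X=np.r_[x[0],x[1],25.5]+B@np.array([e,[0,0,1],d])
    u=((proj(p,X)-[160,200]+.5)*4)
    M=np.zeros_like(big,np.uint8);cv2.fillPoly(M,[cv2.convexHull(np.round(u*16).astype(np.int32))],1,shift=4)
    return np.abs(M-big).sum()/16
from scipy.optimize import minimize
best=min((minimize(ov,[490+dx,-250+dy,t],method='Nelder-Mead',options=dict(initial_simplex=[[490+dx,-250+dy,t],[500+dx,-250+dy,t],[490+dx,-240+dy,t],[490+dx,-250+dy,t+.1]])) for dx in(-5,5) for dy in(-5,5) for t in(-.4,-.2,0)),key=lambda z:z.fun)
print('bottle base xy, yaw of axis off +y',best.x,best.fun,sil.sum())
E
```

```text
[ 6.61467963e+02 -1.30144110e+02 -8.36636196e-03 -1.02442224e+01] 
 [[-0.3 -1.2 -0.4  1.2]
 [ 0.5 -0.5  0.6  0.8]
 [-0.  -0.7  0.4  0.6]
 [-0.8 -0.5 -0.  -0.1]
 [-1.2 -0.1 -0.5 -0.3]
 [ 0.3  1.3  0.2  2.1]
 [-0.1 -0.7  0.4 -0.1]]
bl [ 831.5 -131.6  249.8] [ 813.1 -143.6  263.6]
br [ 829.8 -331.6  249.8] [ 818.1 -334.3  258.3]
dtr [ 641.8 -330.   247.8] [ 632.  -334.3  256.7]
dtl [ 643.5 -130.   247.8] [ 638.6 -134.9  251.8]
dbl [ 643.5 -130.    -8.2] [ 640.6 -135.1   -4.1]
dbr [ 641.8 -330.    -8.2] [ 638.  -330.9    3.8]
ht [ 602.1 -297.7  239.8] [ 596.3 -300.5  244.2]
brown 276 180 207 221 244
[[     0      0    512    384 196499]
 [   171    216     16     16    109]] [[255.54376867 191.4826793 ]
 [176.59633028 222.72477064]]
bottle base xy, yaw of axis off +y [ 4.95960027e+02 -2.29301960e+02 -2.51121709e-01] 367.205078125 385
```

```bash
python3 -m creep '[[1,[0,0,-4],0],[1,[4,-2,-4.1],-1],[1,[9,-4,-4.1],-2.5],[1,[14,-6.5,-4.1],-4],[1,[19,-9,-4.1],-5.5],[1,[24,-11.5,-4.1],-7],[1,[29,-14,-4.1],-8.5],[1,[34,-16.5,-4.1],-10],[1,[38,-18.5,-4.1],-11.5],[1,[40.6,-19.5,-4.1],-12.3],[1,[40.6,-19.5,-4.1],-12.3],[1,[40.6,-19.5,-4.1],-12.3]]'
python3 - <<'E'
from h import *
from cell import manip
import pickle
p=manip.camera_params('wrist');im=manip.camera('wrist')[:,:,::-1];s=manip.read_state()
print(s['eef_pos'],s['eef_rot'],s['joints']);cv2.imwrite('pics/w1.png',im);pickle.dump(p,open('w1.pkl','wb'))
E
```

```text
clock: 1.35
eef_pos: [480.6, -244.7, 259.9]
eef_rot: [-3.141, -0.0, 1.321]
wrist_force: [0.5, -0.8, -0.3]
finger_gap: 93.9
finger_force: 0.0
[ 479.8480628  -245.65285784  260.1091345 ] [-3.14080733e+00 -3.31890046e-06  1.31897243e+00] [-5.40994281e-01  2.47268305e-01  1.49291588e+00 -2.23935208e-04
  1.40216213e+00 -2.89132716e-01]
```

View pics/w1.png

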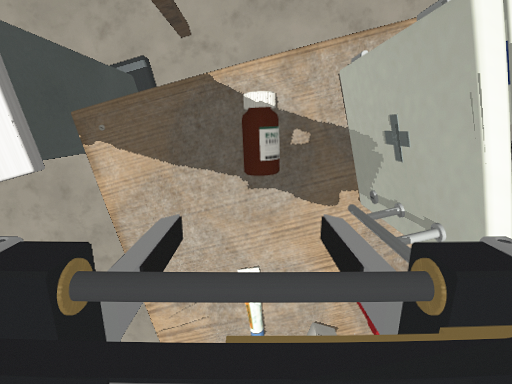

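The wrist view shows the bottle lying with its cap end at (261,92) and its base at (261,174). The door's foot runs from (340,72) to about (358,205), and the handle bar's lower end is at (352,207).

```bash
python3 - <<'E'
from h import *
import pickle
p=pickle.load(open('w1.pkl','rb'))
im=cv2.imread('pics/w1.png').astype(int);b,g,r=[im[...,i] for i in range(3)]
m=((r>1.8*g)&(r-b>25))|((np.minimum(np.minimum(b,g),r)>120))
m=m.astype(np.uint8);m[:88]=0;m[178:]=0;m[:,:238]=0;m[:,284:]=0
m=cv2.morphologyEx(m,cv2.MORPH_CLOSE,np.ones((5,5)))
for y in range(90,178,6):
    x=np.nonzero(m[y])[0];print(y,x.min() if len(x) else 0,x.max() if len(x) else 0,end='; ')
n,l,st,c=cv2.connectedComponentsWithStats(m);k=st[1:,4].argmax()+1;sil=(l==k)
print(st[k]);x0,y0=230,80
big=cv2.resize(sil[80:185,230:295].astype(np.float32),None,fx=4,fy=4)
a=np.linspace(0,2*np.pi,40);ring=lambda z,q:np.c_[q*np.cos(a),q*np.sin(a),z+0*a]
parts=[np.vstack([ring(0,25.5),ring(75,25.5),ring(89,20)]),np.vstack([ring(85,20),ring(91,20),ring(91,21),ring(110,21)])]
def ov(x):
    d=np.array([-np.sin(x[2]),np.cos(x[2]),0]);e=np.array([np.cos(x[2]),np.sin(x[2]),0]);M=np.zeros(big.shape,np.uint8)
    for B in parts:
        u=(proj(p,np.r_[x[0],x[1],25.5]+B@np.array([e,[0,0,1],d]))-[x0,y0]+.5)*4
        cv2.fillConvexPoly(M,cv2.convexHull(np.round(u*16).astype(np.int32)),1,shift=4)
    return np.abs(M-big).sum()/16
from scipy.optimize import minimize
bb=atz(p,(261,172),25);print('base~',bb,'cap~',atz(p,(261,93),25))
best=min((minimize(ov,[bb[0],bb[1]+dy,t],method='Nelder-Mead',options=dict(initial_simplex=[[bb[0],bb[1]+dy,t],[bb[0]+8,bb[1]+dy,t],[bb[0],bb[1]+dy+8,t],[bb[0],bb[1]+dy,t+.1]])) for dy in(-5,5) for t in(-.35,-.25,-.15)),key=lambda z:z.fun)
print('fit',best.x,best.fun,sil.sum())
print('door foot',atz(p,(340,72),2),atz(p,(358,204),2),'bar end',[atz(p,(352,207),z).round(0) for z in(60,120)])
E
```

```text
90 238 283; 96 244 283; 102 244 283; 108 245 283; 114 245 275; 120 242 277; 126 243 277; 132 243 278; 138 243 278; 144 243 278; 150 244 278; 156 244 272; 162 244 278; 168 245 278; 174 249 269; [ 238   88   46   87 3096]
base~ [ 493.25254683 -245.99492709   25.        ] cap~ [ 519.04633121 -140.9665807    25.        ]
fit [ 4.93491931e+02 -2.43806955e+02 -2.26074694e-01] 397.732421875 3096
door foot [ 635.66123556 -138.11535955    2.        ] [ 628.55356302 -336.14227944    2.        ] bar end [array([ 602., -317.,   60.]), array([ 584., -295.,  120.])]
```

Bottle: base at about (493,-245.5), axis heading 1.33 rad, consistent in both views at 25 mm height. Next I go over the cap, go down and grip it lightly.

```bash
python3 -m creep '[[1,[4,0.5,2],0],[1,[8,1,5],0],[1,[10.5,1.2,8],0],[1,[10.5,1.2,12],0],[1,[10.5,1.2,16],0],[1,[10.5,1.2,19],0],[1,[10.5,1.2,21],0],[1,[10.5,1.2,22.3],0],[1,[10.5,1.2,23.1],0],[1,[10.5,1.2,23.1],0]]' 5
python3 -m creep '[[0.2,[0,0,0],0],[0,[0,0,0],0],[-0.2,[0,0,0],0],[-0.3,[0,0,0],0],[-0.3,[0,0,0],0],[-0.3,[0,0,0],0],[-0.3,[0,0,0],0]]' 5
```

```text
clock: 2.4
eef_pos: [517.6, -147.4, 29.2]
eef_rot: [-3.141, -0.0, 1.318]
wrist_force: [-0.3, -0.2, 0.5]
finger_gap: 93.7
finger_force: 0.0
clock: 3.1
eef_pos: [517.9, -146.8, 29.5]
eef_rot: [3.142, 0.0, 1.319]
wrist_force: [0.4, 0.9, 1.0]
finger_gap: 41.9
finger_force: 5.0
```

```bash
python3 -m creep '[[-0.3,[-0.4,0,-1.3],0],[-0.3,[-1,0,-2.5],0],[-0.3,[-1.7,0,-3.7],0],[-0.3,[-2.6,0,-4.7],0],[-0.3,[-3.6,0,-5.6],0],[-0.3,[-4.8,0,-6.4],0],[-0.3,[-6,0,-7],0],[-0.3,[-7.3,0,-7.5],0],[-0.3,[-8.6,0,-7.8],0],[-0.3,[-10,0,-7.9],0],[-0.3,[-11.3,0,-7.8],0],[-0.3,[-12.6,0,-7.6],0]]' 5
python3 - <<'E'
from h import *
from cell import manip
im=manip.camera('wrist')[:,:,::-1];t=manip.camera('top')[:,:,::-1]
cv2.imwrite('pics/w2.png',np.hstack([im[:,100:400],cv2.resize(t[120:280,130:290],(384,384))]))
E
```

```text
clock: 4.3
eef_pos: [486.2, -270.0, 105.1]
eef_rot: [-3.141, -0.0, 1.319]
wrist_force: [-0.6, 0.6, -1.7]
finger_gap: 41.7
finger_force: 5.0
```

View pics/w2.png

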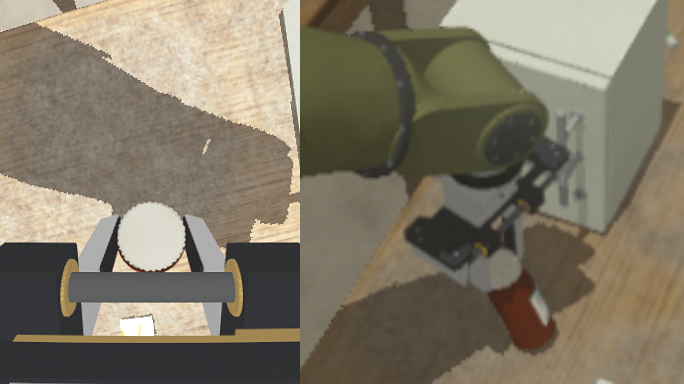

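The wrist view shows the cap disc at (252,237) in the original image, with brown just below it. In the top view the bottle slants, cap at about (215,232) and base at about (229,262), so it still leans. I'll compute the tilt.

```bash
python3 - <<'E'
from h import *
from cell import manip
p=manip.camera_params('top');s=manip.read_state();e=s['eef_pos'];print(e,s['wrist_force'])
for t in(0,.1,.2,.3,.4,.5,.6,.7):
    d=np.array([.249*np.sin(t),.968*np.sin(t),np.cos(t)]);c=e+[0,0,-4]
    print(t,'cap top',proj(p,c+d*9).round(1),'base',proj(p,c-d*101).round(1),'basez',(c-d*101)[2].round(1))
E
```

```text
[ 485.92599488 -270.24119766  104.78932525] [-0.71842985 -0.30667536 -0.77498939]
0 cap top [[211.6 228.6]] base [[214.4 251.8]] basez -0.2
0.1 cap top [[211.4 228.4]] base [[217.3 253.5]] basez 0.3
0.2 cap top [[211.1 228.3]] base [[220.1 255.1]] basez 1.8
0.3 cap top [[210.9 228.2]] base [[222.9 256.5]] basez 4.3
0.4 cap top [[210.6 228.1]] base [[225.6 257.6]] basez 7.8
0.5 cap top [[210.4 228. ]] base [[228.1 258.5]] basez 12.2
0.6 cap top [[210.2 228. ]] base [[230.6 259.1]] basez 17.4
0.7 cap top [[210. 228.]] base [[232.9 259.5]] basez 23.5
```

Lean is about 0.45 rad: the base edge slid along the table. I'll carry the cap on with a lighter grip and slight downward pressure, so that friction at the base edge finishes the turn, and measure the tilt from the brown blob.

```bash
cat > tilt.py <<'E'
from h import *
from cell import manip
p=manip.camera_params('top');s=manip.read_state();e=s['eef_pos']
im=manip.camera('top')[:,:,::-1].astype(int);b,g,r=[im[...,i] for i in range(3)]
m=((r>1.9*g)&(r-b>25)).astype(np.uint8);m[:,:150]=0;m[:,285:]=0;m[:200]=0;m[330:]=0
m=cv2.morphologyEx(m,cv2.MORPH_CLOSE,np.ones((5,5)))
n,l,st,c=cv2.connectedComponentsWithStats(m);k=st[1:,4].argmax()+1
mo=cv2.moments((l==k).astype(np.uint8),True)
ang=.5*np.arctan2(2*mo['mu11'],mo['mu20']-mo['mu02'])
print('blob',st[k],c[k].round(1),'axis slope dx/dy',(1/np.tan(ang)).round(2),'eef',e.round(1),s['eef_rot'][2].round(3),'F',s['wrist_force'].round(1),'gap',round(s['finger_gap'],1))
y=s['eef_rot'][2];tx=np.array([np.cos(y),np.sin(y)])
for t in np.arange(-.3,.61,.1):
    d=np.r_[tx*np.sin(t),np.cos(t)];C=e+[0,0,-4]
    q=proj(p,np.array([C-d*26,C-d*101,C-d*64]));u=q[1]-q[0];print(t.round(1),q[1:].round(1).tolist(),(u[0]/u[1]).round(2))
E
python3 -m creep '[[-0.3,[-0.4,0,0.1],0],[-0.3,[-0.9,0,0.1],0],[-0.3,[-1.4,0,0.1],0],[-0.3,[-1.9,0,0],0],[-0.3,[-2.4,0,0],0],[-0.3,[-2.9,0,0],0],[-0.3,[-3.4,0,0],0],[-0.3,[-3.9,0,0],0],[-0.3,[-4.4,0,0],0],[-0.3,[-4.8,0,0],0]]' 3; python3 tilt.py
```

```text
clock: 5.4
eef_pos: [474.4, -315.8, 105.3]
eef_rot: [-3.141, -0.0, 1.319]
wrist_force: [-0.1, -0.0, -2.1]
finger_gap: 41.6
finger_force: 3.0
blob [231 260   1   1   1] [231. 260.] axis slope dx/dy inf eef [ 474.4 -315.8  105.3] 1.319 F [-0.1 -0.  -2.1] gap 41.6
-0.3 [[219.2, 253.9], [221.7, 248.9]] -0.49
-0.2 [[222.1, 256.3], [223.6, 250.4]] -0.25
-0.1 [[225.0, 258.5], [225.5, 251.9]] -0.07
0.0 [[227.9, 260.5], [227.4, 253.2]] 0.08
0.1 [[230.9, 262.3], [229.3, 254.3]] 0.2
0.2 [[233.8, 263.9], [231.1, 255.4]] 0.31
0.3 [[236.7, 265.4], [233.0, 256.3]] 0.4
0.4 [[239.5, 266.6], [234.8, 257.0]] 0.49
0.5 [[242.2, 267.5], [236.5, 257.6]] 0.57
0.6 [[244.7, 268.2], [238.1, 258.0]] 0.65tilt.py:10: RuntimeWarning: divide by zero encountered in scalar divide
  print('blob',st[k],c[k].round(1),'axis slope dx/dy',(1/np.tan(ang)).round(2),'eef',e.round(1),s['eef_rot'][2].round(3),'F',s['wrist_force'].round(1),'gap',round(s['finger_gap'],1))
```

```bash
python3 - <<'E'
from h import *
from cell import manip
im=manip.camera('wrist')[:,:,::-1];t=manip.camera('top')[:,:,::-1];s=manip.camera('side')[:,:,::-1]
cv2.imwrite('pics/t3.png',t)
f=lambda a:cv2.resize(a,(290,290),interpolation=cv2.INTER_CUBIC)
cv2.imwrite('pics/w3.png',np.vstack([np.hstack([f(im[160:320,170:330]),f(t[160:320,150:310])]),np.hstack([f(s[140:300,100:260]),f(s[120:384,60:324])])]))
E
```

```text
(no output)
```

View pics/w3.png

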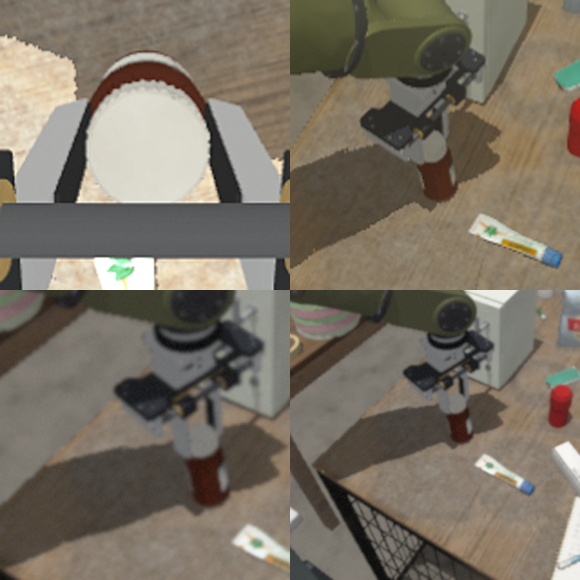

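The cap disc now shows brown on its upper edge, and all views show the bottle close to vertical (about 0.1 rad). I'll let it down, release gently and retreat upwards.

```bash
python3 -m creep '[[-0.3,[0,0,0.1],0],[-0.3,[0,0,0.1],0],[-0.05,[0,0,0.1],0],[0.1,[0,0,0.1],0],[0.4,[0,0,0.1],0],[0.5,[0,0,0.1],0],[0.5,[0,0,-0.5],0],[0.5,[0,0,-2],0],[0.5,[0,0,-6],0],[0.5,[0,0,-11],0],[0.5,[0,0,-16],0],[0.5,[0,0,-16],0]]' 3
python3 - <<'E'
from h import *
from cell import manip
import pickle
s=manip.read_state();p=manip.camera_params('wrist');im=manip.camera('wrist')[:,:,::-1];print(s['eef_pos'],s['eef_rot'])
pickle.dump(p,open('w4.pkl','wb'));cv2.imwrite('pics/w4.png',im);cv2.imwrite('pics/t4.png',manip.camera('top')[:,:,::-1])
cv2.imwrite('pics/s4.png',manip.camera('side')[:,:,::-1])
E
```

```text
clock: 6.8
eef_pos: [476.0, -316.3, 273.1]
eef_rot: [3.131, 0.004, 1.319]
wrist_force: [0.6, 0.3, -0.2]
finger_gap: 70.3
finger_force: 0.0
[ 475.96278525 -316.34562564  273.07519764] [3.13116522 0.00436253 1.31916812]
```

View pics/w4.png

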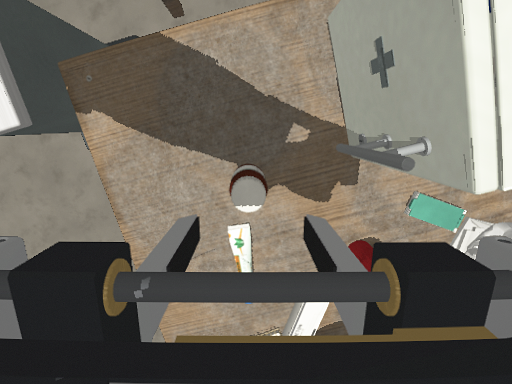

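The bottle stands: its cap disc is centred at (248,194). The handle bar runs from (338,149) at its lower end to its top at (406,162). I'll triangulate the bar's top from this view and the top and side views.

```bash
python3 - <<'E'
from h import *
from cell import manip
import pickle
w=pickle.load(open('w4.pkl','rb'));p=manip.camera_params('top');q=manip.camera_params('side')
T=(165+219/2.96,90+276/3.6);S=(175+183/3.33,80+282/4.4);W=(407,162)
print('bar top all',tri([(p,T),(q,S),(w,W)]).round(1),'w+top',tri([(p,T),(w,W)]).round(1),'w+side',tri([(q,S),(w,W)]).round(1),'w@250',atz(w,W,250).round(1),'T@250',atz(p,T,250).round(1),'S@250',atz(q,S,250).round(1))
print('bar low w: ',[atz(w,(338,149),z).round(0) for z in(60,100,120)])
print('door foot L,R',atz(w,(356,190),0).round(1),'bottle cap',atz(w,(248,194),110).round(1))
w1=pickle.load(open('w1.pkl','rb'))
print('door foot w1',atz(w1,(340,72),0).round(1),atz(w1,(358,204),0).round(1))
# fit with z fixed 0, all three views, unknown hinge xy,yaw
E
```

```text
bar top all [ 592.2 -302.9  246.3] w+top [ 591.3 -302.6  247.2] w+side [ 591.7 -303.   245.7] w@250 [ 588.2 -301.1  250. ] T@250 [ 590.9 -304.   250. ] S@250 [ 588.5 -306.3  250. ]
bar low w:  [array([ 598., -311.,   60.]), array([ 587., -305.,  100.]), array([ 581., -301.,  120.])]
door foot L,R [ 632.5 -392.2    0. ] bottle cap [ 469.3 -329.1  110. ]
door foot w1 [ 636.3 -137.9    0. ] [ 629.2 -336.9    0. ]
```

Bar axis at about (590.5,-303), hinge at about (653.5,-137), cabinet yaw about -0.03. The bottle is at (469,-329), 266 mm from the hinge. Now I move above the bar.

```bash
python3 -m creep '[[0,[0,0,-3],0],[-0.2,[1,3,-4],-0.6],[-0.23,[2,6,-4],-1.2],[-0.23,[3,8.5,-4],-1.8],[-0.23,[3.8,10,-4],-2.4],[-0.23,[4.1,10.7,-4],-2.5],[-0.23,[4.1,10.7,-4],-2.5],[-0.23,[4.1,10.7,-4],-2.5]]' 10
python3 - <<'E'
from h import *
from cell import manip
import pickle
s=manip.read_state();p=manip.camera_params('wrist');im=manip.camera('wrist')[:,:,::-1];print(s['eef_pos'],s['eef_rot'],s['finger_gap'],manip.read_state()['eef_pos'])
pickle.dump(p,open('w5.pkl','wb'));cv2.imwrite('pics/w5.png',im)
cv2.imwrite('pics/w5v.png',im)
g=atz
print(proj(p,[[590.5,-303,250],[590.5,-303,90]]))
E
```

```text
clock: 7.75
eef_pos: [587.8, -302.5, 304.9]
eef_rot: [-3.141, -0.0, 1.536]
wrist_force: [-0.3, 0.5, -0.1]
finger_gap: 36.2
finger_force: 0.0
[ 587.84180942 -302.52191304  304.92513054] [-3.14068431e+00 -3.58825929e-04  1.53584016e+00] 36.1779764482745 [ 587.75793233 -302.62011649  305.32718224]
[[255.98607154 210.10000538]
 [254.3302056  176.23555826]]
```

View pics/w5v.png

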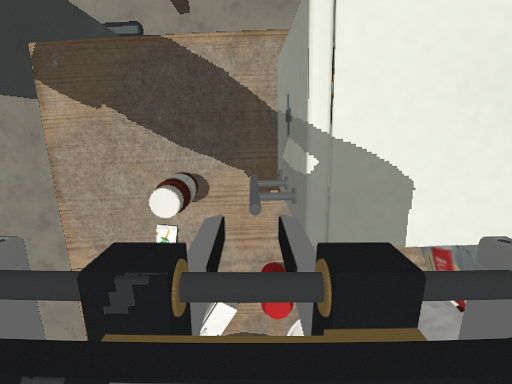

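The bar's top is at (256,209), as predicted at (256,210). It lies 3 mm off centre between the fingers along tool y. I'll shift, go down and close.

```bash
python3 -m creep '[[-0.23,[0,0.28,1.5],0],[-0.23,[0,0.28,3],0],[-0.23,[0,0.28,4.5],0],[-0.23,[0,0.28,6],0],[-0.23,[0,0.28,7],0],[-0.23,[0,0.28,7.5],0],[-0.23,[0,0.28,7.5],0],[-0.6,[0,0.28,7.5],0],[-1,[0,0.28,7.5],0],[-1,[0,0.28,7.5],0],[-1,[0,0.28,7.5],0],[-1,[0,0.28,7.5],0]]' 15
python3 - <<'E'
import numpy as np
from cell import manip
s=manip.read_state();e=s['eef_pos'];y=s['eef_rot'][2];print(e,y,s['joints'])
H=np.array([653.5,-137]);r=e[:2]-H;print('r',np.linalg.norm(r))
tx=np.array([np.cos(y),np.sin(y)]);ty=np.array([np.sin(y),-np.cos(y)])
for th in np.arange(.05,1.56,.05):
    c,sn=np.cos(th),np.sin(th);d=np.array([[c,sn],[-sn,c]])@r-r
    print(th.round(2),(d@tx/10).round(2),(d@ty/10).round(2),'roll',(np.degrees(th)/5).round(2))
E
```

```text
clock: 9.0
eef_pos: [590.8, -302.4, 230.8]
eef_rot: [-3.141, -0.0, 1.537]
wrist_force: [-5.3, 1.1, 3.0]
finger_gap: 9.3
finger_force: 15.0
[ 590.76789375 -302.41270565  230.78229957] 1.537126481837813 [-5.28113299e-01  5.55078179e-01  1.13598229e+00 -4.75430558e-04
  1.45150577e+00 -4.94386669e-01]
r 176.9086779779718
0.05 0.31 -0.83 roll 0.57
0.1 0.65 -1.64 roll 1.15
0.15 1.04 -2.44 roll 1.72
0.2 1.47 -3.21 roll 2.29
0.25 1.93 -3.96 roll 2.86
0.3 2.44 -4.69 roll 3.44
0.35 2.97 -5.39 roll 4.01
0.4 3.55 -6.07 roll 4.58
0.45 4.15 -6.71 roll 5.16
0.5 4.79 -7.33 roll 5.73
0.55 5.46 -7.91 roll 6.3
0.6 6.15 -8.46 roll 6.88
0.65 6.87 -8.97 roll 7.45
0.7 7.62 -9.44 roll 8.02
0.75 8.39 -9.88 roll 8.59
0.8 9.18 -10.28 roll 9.17
0.85 9.98 -10.64 roll 9.74
0.9 10.81 -10.95 roll 10.31
0.95 11.65 -11.23 roll 10.89
1.0 12.5 -11.46 roll 11.46
1.05 13.37 -11.65 roll 12.03
1.1 14.24 -11.8 roll 12.61
1.15 15.12 -11.9 roll 13.18
1.2 16.0 -11.96 roll 13.75
1.25 16.88 -11.98 roll 14.32
1.3 17.77 -11.95 roll 14.9
1.35 18.65 -11.87 roll 15.47
1.4 19.53 -11.76 roll 16.04
1.45 20.4 -11.6 roll 16.62
1.5 21.26 -11.39 roll 17.19
1.55 22.11 -11.15 roll 17.76
```

The bar is gripped (9.3 mm). I pull along the arc, turning with the door, so the same table applies again after each call.

```bash
python3 -m creep '[[-1,[0.1,-0.4,0],0.3],[-1,[0.3,-0.8,0],0.6],[-1,[0.65,-1.6,0],1.1],[-1,[1.05,-2.4,0],1.7],[-1,[1.5,-3.2,0],2.3],[-1,[1.95,-4,0],2.9],[-1,[2.4,-4.7,0],3.4],[-1,[3,-5.4,0],4],[-1,[3.6,-6.1,0],4.6],[-1,[4.2,-6.7,0],5.2],[-1,[4.8,-7.3,0],5.7],[-1,[4.8,-7.3,0],5.7]]' 15; python3 -c "
from cell import manip;s=manip.read_state();print(s['joints'],s['moment'])"
```

```text
clock: 10.2
eef_pos: [517.8, -252.9, 230.8]
eef_rot: [-3.141, 0.004, 1.036]
wrist_force: [-12.0, -10.2, 3.4]
finger_gap: 9.9
finger_force: 15.0
[-0.51635754  0.35124358  1.42673942 -0.00362637  1.36471894  0.01932604] [-1.77030602  2.1795257   0.01482357]
```

```bash
python3 -m creep '[[-1,[-0.2,-0.1,0],0],[-1,[0.1,-0.9,0],0.6],[-1,[0.4,-1.7,0],1.1],[-1,[0.75,-2.5,0],1.7],[-1,[1.2,-3.3,0],2.3],[-1,[1.65,-4.1,0],2.9],[-1,[2.1,-4.8,0],3.4],[-1,[2.1,-4.8,0],3.4]]' 15; python3 -c "
from cell import manip;s=manip.read_state();print(s['joints'],s['moment'])"
```

```text
clock: 11.0
eef_pos: [488.9, -208.8, 230.8]
eef_rot: [3.141, -0.001, 0.742]
wrist_force: [-0.8, 0.8, 2.1]
finger_gap: 9.7
finger_force: 15.0
[-4.72715559e-01  2.49699709e-01  1.55811261e+00  3.64576364e-04
  1.33329557e+00  3.55655212e-01] [ 0.11653134  0.05737952 -0.0012217 ]
```

Force is nil now. Refitting the circle gives the hinge at about (650.5,-135) and the door at about 0.8 rad. I continue by 0.7 rad.

```bash
python3 -m creep '[[-1,[0.3,-0.84,0],0.6],[-1,[0.63,-1.66,0],1.15],[-1,[1.2,-2.8,0],1.95],[-1,[1.8,-3.86,0],2.75],[-1,[2.5,-4.9,0],3.55],[-1,[3.25,-5.9,0],4.35],[-1,[4.1,-6.8,0],5.15],[-1,[5,-7.65,0],5.95],[-1,[5.9,-8.5,0],6.75],[-1,[6.8,-9.1,0],7.45],[-1,[7.5,-9.6,0],8],[-1,[7.5,-9.6,0],8]]' 15; python3 -c "
from cell import manip;s=manip.read_state();print(s['joints'],s['moment'])"
```

```text
clock: 12.2
eef_pos: [479.5, -87.5, 230.7]
eef_rot: [-3.141, 0.0, 0.046]
wrist_force: [-4.1, 2.8, 6.4]
finger_gap: 9.4
finger_force: 15.0
[-2.55810381e-01  1.50498477e-01  1.67719466e+00  4.01147602e-04
  1.31402829e+00  1.26895904e+00] [ 0.41168502  0.77023814 -0.00422362]
```

Door is at about 1.5 rad. I let go, lift off, and go round to look at the rack.

```bash
python3 -m creep '[[-0.6,[0,0,0],0],[-0.3,[0,0,0],0],[-0.25,[0,0,0],0],[-0.25,[0,0,0],0],[-0.25,[0,0,-1],0],[-0.25,[0,0,-3],0],[-0.25,[0,0,-6],0],[-0.25,[0,0,-9],0]]' 10
python3 -m creep '[[0.3,[0,1,0],-1],[0.3,[0,3,0],-2.5],[0.3,[-0.2,5,0],-4],[0.3,[-0.3,7,0],-5.5],[0.3,[-0.4,9,0],-7],[0.3,[-0.5,11,0],-8.6],[0.3,[-0.6,13,0],-10.2],[0.3,[-0.7,15,0],-11.8],[0.3,[-0.8,16.5,0],-13.4],[0.3,[-0.8,17.2,0],-15],[0.3,[-0.8,17.2,0],-15.5],[0.3,[-0.8,17.2,0],-15.5]]' 5
python3 - <<'E'
from h import *
from cell import manip
import pickle
s=manip.read_state();p=manip.camera_params('wrist');im=manip.camera('wrist')[:,:,::-1];print(s['eef_pos'],s['eef_rot'])
pickle.dump(p,open('w6.pkl','wb'));cv2.imwrite('pics/w6.png',im)
P=np.array([[590.8,-302.4],[488.9,-208.8],[479.5,-87.5]])
r=least_squares(lambda v:np.r_[np.hypot(*(P-v[:2]).T)-177.7],[650,-135]);v=r.x;print(v,r.fun)
a=[np.arctan2(*(q-v)[::-1]) for q in P];print('theta',a[0]-a[2],'2pi',(a[0]-a[2])%(2*np.pi),'cab yaw',a[0]-np.arctan2(-168,-58))
cv2.imwrite('pics/v6.png',cv2.resize(im[0:230,100:420],(800,575),interpolation=cv2.INTER_CUBIC))
E
```

```text
clock: 13.0
eef_pos: [479.2, -88.1, 322.2]
eef_rot: [-3.142, -0.0, 0.045]
wrist_force: [0.4, 0.6, 0.5]
finger_gap: 35.5
finger_force: 0.0
clock: 14.2
eef_pos: [479.1, -260.6, 321.0]
eef_rot: [3.141, 0.0, 1.398]
wrist_force: [-0.5, 0.3, -0.6]
finger_gap: 61.1
finger_force: 0.0
[ 479.10164187 -260.55084933  321.02261308] [3.14124439e+00 1.09440915e-04 1.39794030e+00]
[ 650.66197502 -135.12144715] [-0.03297916  0.0511342  -0.03676824]
theta -4.784685574185447 2pi 1.498499732994139 cab yaw -0.01123177091181815
```

View pics/v6.png

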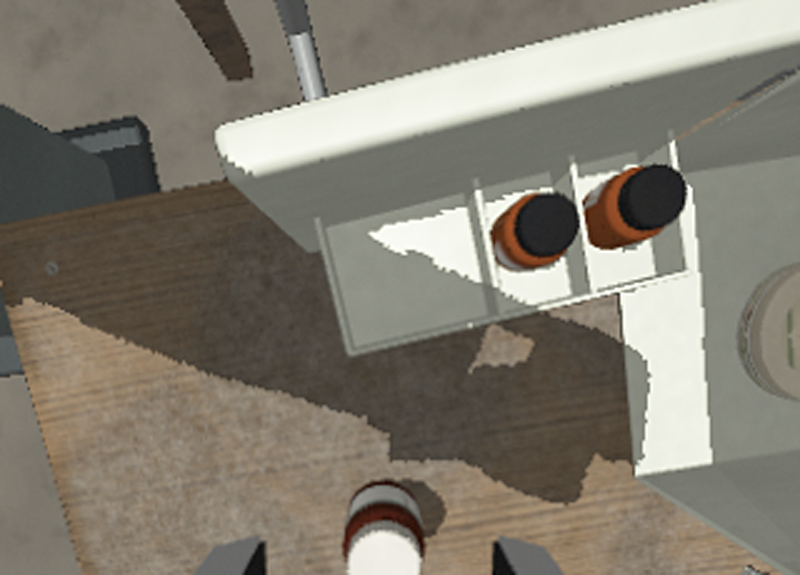

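The image shows the empty compartment between the end wall, (320,220)–(350,355) in the crop, and the divider, (477,180)–(495,315). The vial caps are at (545,228) and (652,195). I'll convert these into the door's frame.

```bash
python3 - <<'E'
from h import *
import pickle
p=pickle.load(open('w6.pkl','rb'));H=np.array([650.66,-135.12]);yaw=-.0112
th=1.498
def D(X,th):
    a=yaw-th;c,s=np.cos(a),np.sin(a);return np.array([[c,s],[-s,c]])@(X[:2]-H)
f=lambda u,v:(100+u/2.5-.3,v/2.5-.3)
for n,uv,z in[('endwall door',(322,222),149),('endwall rail',(350,352),149),('divider door',(477,182),146),('divider rail',(495,315),146),('div2 door',(574,160),146),('div2 rail',(588,292),146),('last rail',(690,270),149),('vial_b',(546,228),177),('vial_a',(652,196),177),('door free edge top inner',(257,175),258),('door free top outer',(217,128),258)]:
    X=atz(p,f(*uv),z);print(n,X.round(1),'door frame(x into rack,y):',D(X,th).round(1))
p4=pickle.load(open('w4.pkl','rb'))
print('bottle cap top w6',atz(p,f(385,560),110).round(1),'w4',atz(p4,(248,194),110).round(1))
for L in(150,155,160):
    a=yaw-th;print(L,H+np.array([[np.cos(a),-np.sin(a)],[np.sin(a),np.cos(a)]])@[31,-L])
E
```

```text
endwall door [ 470.9 -149.5  149. ] door frame(x into rack,y): [   3.3 -180.3]
endwall rail [ 473.  -209.2  149. ] door frame(x into rack,y): [  63.  -181.9]
divider door [ 543.3 -144.   146. ] door frame(x into rack,y): [   2.3 -107.7]
divider rail [ 543.3 -203.9  146. ] door frame(x into rack,y): [  62.1 -111.4]
div2 door [ 587.9 -142.   146. ] door frame(x into rack,y): [  3. -63.]
div2 rail [ 587.8 -200.8  146. ] door frame(x into rack,y): [ 61.7 -66.7]
last rail [ 635.  -198.7  149. ] door frame(x into rack,y): [ 62.5 -19.5]
vial_b [ 564.3 -171.5  177. ] door frame(x into rack,y): [ 31.  -88.5]
vial_a [ 609.5 -166.1  177. ] door frame(x into rack,y): [ 28.4 -43. ]
door free edge top inner [ 460.  -147.7  258. ] door frame(x into rack,y): [   0.8 -191.1]
door free top outer [ 450.9 -132.5  258. ] door frame(x into rack,y): [ -14.9 -199.3]
bottle cap top w6 [ 469.8 -327.9  110. ] w4 [ 469.3 -329.1  110. ]
150 [ 502.852747   -175.29481748]
155 [ 497.86222927 -175.60260439]
160 [ 492.87171154 -175.91039131]
```

Compartment centre at about (506.5,-176), in agreement between the walls, the vials and the hinge model. Next I grip the standing bottle by its cap at (469.7,-328.5).

```bash
python3 -m creep '[[0.6,[-2.5,0.1,2],-0.8],[0.6,[-5,0.2,5],-1.6],[0.6,[-6.8,0.2,8],-2.3],[0.6,[-6.9,0.2,12],-2.3],[0.6,[-6.9,0.2,15.5],-2.3],[0.6,[-6.9,0.2,18],-2.3],[0.6,[-6.9,0.2,20],-2.3],[0.6,[-6.9,0.2,21.2],-2.3],[0.6,[-6.9,0.2,21.5],-2.3],[0.6,[-6.9,0.2,21.5],-2.3]]' 10
python3 -m creep '[[0.2,[0,0,0],0],[0,[0,0,0],0],[-0.1,[0,0,0],0],[-0.3,[0,0,0],0],[-0.3,[0,0,0],0],[-0.3,[0,0,0],0]]' 12
```

```text
clock: 15.25
eef_pos: [469.5, -328.7, 106.0]
eef_rot: [3.141, 0.0, 1.598]
wrist_force: [1.0, 0.1, -0.4]
finger_gap: 75.5
finger_force: 0.0
clock: 15.85
eef_pos: [469.4, -328.7, 105.7]
eef_rot: [3.141, 0.0, 1.598]
wrist_force: [1.6, 0.6, 2.1]
finger_gap: 42.1
finger_force: 12.0
```

```bash
python3 -m creep '[[-0.3,[0,0,-1],0],[-0.3,[0,0,-3.5],0],[-0.3,[0,0,-6.5],0],[-0.3,[0,0,-9.5],0],[-0.3,[0,0,-12.5],0],[-0.3,[0,0,-15.5],0],[-0.3,[0,0,-17],0],[-0.3,[0,0,-17.5],0],[-0.3,[0,0,-17.5],0]]' 12
python3 -m creep '[[-0.3,[0.7,0.2,0],0],[-0.3,[2.2,0.6,0],0],[-0.3,[4,1.1,0],0],[-0.3,[6,1.6,0],0],[-0.3,[8,2.2,0],0],[-0.3,[10,2.7,0],0],[-0.3,[12,3.2,0],0],[-0.3,[13.5,3.6,0],0],[-0.3,[14.6,3.9,0],0],[-0.3,[15.1,4.1,0],0],[-0.3,[15.2,4.1,0],0],[-0.3,[15.2,4.1,0],0]]' 12
python3 - <<'E'
from h import *
from cell import manip
import pickle
s=manip.read_state();p=manip.camera_params('wrist');im=manip.camera('wrist')[:,:,::-1];print(s['eef_pos'],s['eef_rot'])
pickle.dump(p,open('w7.pkl','wb'));cv2.imwrite('pics/w7.png',im);t=manip.camera('top')[:,:,::-1];q=manip.camera('side')[:,:,::-1]
cv2.imwrite('pics/t7.png',t);cv2.imwrite('pics/s7.png',q)
f=lambda a:cv2.resize(a,(400,300),interpolation=cv2.INTER_CUBIC)
cv2.imwrite('pics/v7.png',np.vstack([np.hstack([f(im[130:280,150:350]),f(t[120:270,130:330])]),np.hstack([f(q[90:240,130:330]),f(im)])]))
E
```

```text
clock: 16.75
eef_pos: [469.2, -328.6, 280.8]
eef_rot: [3.141, 0.0, 1.598]
wrist_force: [-0.2, -0.1, -1.4]
finger_gap: 42.4
finger_force: 12.0
clock: 17.95
eef_pos: [506.0, -175.8, 280.3]
eef_rot: [-3.141, 0.0, 1.598]
wrist_force: [-0.0, 0.3, -0.1]
finger_gap: 42.2
finger_force: 12.0
[ 505.96690597 -175.81717113  280.33553974] [-3.14137741e+00  4.19153564e-05  1.59818831e+00]
```

View pics/v7.png

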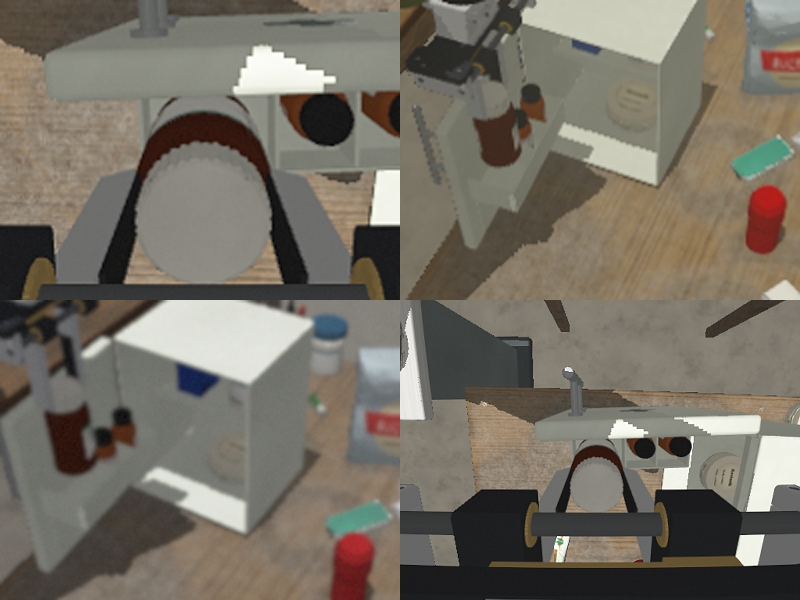

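The picture shows the bottle held over the compartment and the vials standing. The cap disc is centred at (251,236) and the brown body reaches up to about row 190 at the shoulder and 178 at its lower end. I've now viewed 11 pictures, one over the limit of 10, so I'll use numbers only from here.

```bash
python3 - <<'E'
from h import *
import pickle
p=pickle.load(open('w7.pkl','rb'))
e=np.array([506,-175.8,280.3]);tx=np.array([-.027,.9996,0])
print('cap centre',atz(p,(251.5,236),e[2]+4.3).round(1))
a=np.linspace(0,2*np.pi,60)
for t in(-.2,-.1,0,.1,.2):
    d=np.r_[tx[:2]*np.sin(t),np.cos(t)];u=tx*np.cos(t)-np.array([0,0,np.sin(t)]);v=np.array([.9996,.027,0]);C=e-[0,0,4]
    o=[]
    for z,r in((110,21),(91,21),(75,25.5),(0,25.5)):
        X=C+d*(z-101.5)+r*(np.outer(np.cos(a),u)+np.outer(np.sin(a),v));q=proj(p,X);o+=[q[:,1].min().round(1),q[:,1].max().round(1)]
    print(t,o)
im=cv2.imread('pics/w7.png');print([(y,im[y,252].tolist()) for y in range(172,212,2)])
# compartment walls from this view : project predicted compartment outline
def Wd(x,y,z,th=1.498):
    a_=-.0112-th;return np.r_[np.array([650.66,-135.12])+np.array([[np.cos(a_),-np.sin(a_)],[np.sin(a_),np.cos(a_)]])@[x,y],z]
for n,X in dict(div_rail=(62,-110,146),vialb=(31,-87,177),viala=(31,-43,177),freetop_in=(0,-199,258),hinge_top=(0,0,258)).items(): print(n,proj(p,Wd(*X)).round(1))
E
```

```text
cap centre [ 505.  -174.7  284.6]
-0.2 [np.float64(210.0), np.float64(267.6), np.float64(195.9), np.float64(249.8), np.float64(180.0), np.float64(242.0), np.float64(149.5), np.float64(198.8)]
-0.1 [np.float64(207.1), np.float64(268.5), np.float64(196.2), np.float64(252.8), np.float64(182.3), np.float64(246.8), np.float64(159.4), np.float64(209.1)]
0 [np.float64(204.6), np.float64(269.1), np.float64(196.8), np.float64(255.6), np.float64(185.1), np.float64(251.6), np.float64(169.4), np.float64(219.4)]
0.1 [np.float64(202.4), np.float64(269.4), np.float64(197.7), np.float64(258.2), np.float64(188.2), np.float64(256.2), np.float64(179.4), np.float64(229.8)]
0.2 [np.float64(200.6), np.float64(269.2), np.float64(198.9), np.float64(260.7), np.float64(191.6), np.float64(260.8), np.float64(189.5), np.float64(240.3)]
[(172, [132, 143, 140]), (174, [130, 140, 139]), (176, [125, 136, 133]), (178, [119, 127, 127]), (180, [127, 133, 134]), (182, [127, 133, 134]), (184, [123, 130, 129]), (186, [28, 37, 41]), (188, [12, 21, 47]), (190, [14, 20, 48]), (192, [15, 23, 49]), (194, [16, 23, 52]), (196, [12, 21, 47]), (198, [12, 19, 47]), (200, [14, 24, 51]), (202, [115, 122, 123]), (204, [114, 120, 122]), (206, [113, 121, 122]), (208, [113, 120, 123]), (210, [129, 137, 139])]
div_rail [[286.4 214.2]]
vialb [[313.6 192.9]]
viala [[358.2 191.5]]
freetop_in [[174.7 181.1]]
hinge_top [[466.  172.1]]
```

The tilt is about zero and the cap centre is (505,-174.7), within 2 mm of target. Now I lower it.

```bash
python3 -m creep '[[-0.3,[0,0,1],0],[-0.3,[0,0,2],0],[-0.3,[0,0,3],0],[-0.3,[0,0,4],0],[-0.3,[0,0,4.8],0],[-0.3,[0,0,5.4],0],[-0.3,[0,0,5.8],0],[-0.3,[0,0,6.1],0],[-0.3,[0,0,6.1],0],[-0.3,[0,0,6.1],0]]' 8
python3 -m creep '[[-0.3,[0,0,0.1],0],[-0.3,[0,0,0.2],0],[-0.3,[0,0,0.3],0],[-0.3,[0,0,0.3],0]]' 5
```

```text
clock: 19.1
eef_pos: [506.1, -175.6, 219.7]
eef_rot: [3.141, 0.0, 1.598]
wrist_force: [0.2, 0.6, -1.7]
finger_gap: 42.2
finger_force: 8.0
clock: 19.5
eef_pos: [506.0, -175.5, 216.3]
eef_rot: [-3.141, -0.0, 1.598]
wrist_force: [-0.2, -0.4, -1.1]
finger_gap: 42.3
finger_force: 5.0
```

```bash
python3 -m creep '[[-0.3,[0,0,0.05],0],[-0.3,[0,0,0.1],0],[-0.3,[0,0,0.1],0],[-0.3,[0,0,0.1],0]]' 3; for i in 1 2 3; do python3 -c "
from cell import manip;s=manip.read_state();print(s['wrist_force'],s['eef_pos'])"; done
```

```text
clock: 19.9
eef_pos: [506.1, -175.6, 215.6]
eef_rot: [3.141, 0.0, 1.598]
wrist_force: [0.4, -0.3, 1.4]
finger_gap: 42.4
finger_force: 3.0
[ 0.42599074 -0.25732699  1.36582551] [ 506.11125158 -175.58276291  215.62050167]
[ 0.42599074 -0.25732699  1.36582551] [ 506.11125158 -175.58276291  215.62050167]
[ 0.42599074 -0.25732699  1.36582551] [ 506.11125158 -175.58276291  215.62050167]
```

The bottle rests on the floor (1.4 N up, base at about 110 mm). I release gently and retreat upwards.

```bash
python3 -m creep '[[-0.08,[0,0,0],0],[0,[0,0,0],0],[0.1,[0,0,0],0],[0.25,[0,0,0],0],[0.25,[0,0,0],0],[0.25,[0,0,-0.5],0],[0.25,[0,0,-1.5],0],[0.25,[0,0,-3.5],0],[0.25,[0,0,-6],0],[0.25,[0,0,-9],0],[0.25,[0,0,-12],0],[0.25,[0,0,-12],0]]' 3
python3 -m creep '[[0.25,[-3,0,0],0],[0.25,[-6,0,0],0],[0.25,[-9,0,0],0],[0.25,[-11,0,0],0],[0.25,[-12,0,0],0],[0.25,[-12,0,0],0],[0.25,[-12,0,0],0]]' 3
python3 - <<'E'
from h import *
from cell import manip
import pickle
s=manip.read_state();p=manip.camera_params('wrist');im=manip.camera('wrist')[:,:,::-1];print(s['eef_pos'],s['eef_rot'])
pickle.dump(p,open('w8.pkl','wb'));cv2.imwrite('pics/w8.png',im);cv2.imwrite('pics/t8.png',manip.camera('top')[:,:,::-1])
def Wd(x,y,z,th=1.498):
    a_=-.0112-th;return np.r_[np.array([650.66,-135.12])+np.array([[np.cos(a_),-np.sin(a_)],[np.sin(a_),np.cos(a_)]])@[x,y],z]
h=cv2.cvtColor(im,cv2.COLOR_BGR2GRAY)
pc=proj(p,Wd(31,-147,220))[0];print('predicted cap centre',pc)
c=cv2.HoughCircles(cv2.medianBlur(h,3),cv2.HOUGH_GRADIENT,1,15,param1=80,param2=12,minRadius=10,maxRadius=26)
if c is not None:
    for x,y,r in sorted(c[0],key=lambda z:np.hypot(*(z[:2]-pc)))[:4]: print((x,y,r),'@220',atz(p,(x,y),220).round(1),'@177',atz(p,(x,y),177).round(1))
# brown mask extent and black vial caps
b,g,r=[im[...,i].astype(int) for i in range(3)]
m=((r>1.8*g)&(r-b>20)).astype(np.uint8);n,l,st,cc=cv2.connectedComponentsWithStats(m);print([(st[i].tolist(),cc[i].round(1).tolist()) for i in range(1,n) if st[i,4]>40])
k=(im.max(2)<45).astype(np.uint8);k[230:]=0;n,l,st,cc=cv2.connectedComponentsWithStats(k);print('black',[(st[i].tolist(),cc[i].round(1).tolist()) for i in range(1,n) if 60<st[i,4]<3000])
print('pred vial caps',proj(p,[Wd(31,-87,177),Wd(31,-43,177)]).round(1),'bottle axis',proj(p,[Wd(31,-147,220),Wd(31,-147,110)]).round(1))
E
```

```text
clock: 21.1
eef_pos: [506.7, -175.8, 340.4]
eef_rot: [3.135, 0.003, 1.598]
wrist_force: [-0.6, -0.1, 0.2]
finger_gap: 58.7
finger_force: 0.0
clock: 21.8
eef_pos: [509.4, -294.8, 335.5]
eef_rot: [-3.142, -0.0, 1.599]
wrist_force: [-1.3, -0.3, 0.3]
finger_gap: 58.9
finger_force: 0.0
[ 509.4175144  -294.78471565  335.45740873] [-3.14154825e+00 -2.26015282e-04  1.59873569e+00]
predicted cap centre [252.594577    67.63039466]
(np.float32(251.5), np.float32(72.5), np.float32(23.0)) @220 [ 505.  -179.4  220. ] @177 [ 504.7 -171.8  177. ]
(np.float32(251.5), np.float32(91.5), np.float32(16.5)) @220 [ 505.5 -196.4  220. ] @177 [ 505.3 -191.4  177. ]
(np.float32(268.5), np.float32(88.5), np.float32(22.1)) @220 [ 521.4 -193.2  220. ] @177 [ 523.7 -187.7  177. ]
(np.float32(298.5), np.float32(69.5), np.float32(22.1)) @220 [ 548.8 -175.4  220. ] @177 [ 555.3 -167.1  177. ]
[([325, 61, 29, 32, 342], [334.0, 80.4]), ([288, 64, 29, 28, 187], [298.1, 81.8]), ([229, 79, 46, 27, 257], [251.9, 96.0]), ([459, 254, 17, 14, 150], [466.8, 260.2]), ([294, 261, 14, 11, 100], [300.2, 267.3]), ([301, 302, 23, 11, 186], [312.7, 306.4])]
black [([336, 59, 26, 26, 490], [348.6, 71.8]), ([296, 62, 24, 25, 462], [307.3, 73.9]), ([239, 87, 34, 18, 93], [256.5, 99.0]), ([295, 217, 9, 13, 62], [298.2, 224.8])]
pred vial caps [[307.9  74.1]
 [348.4  73. ]] bottle axis [[252.6  67.6]
 [252.3  84.8]]
```

```bash
python3 - <<'E'
from h import *
import pickle
p=pickle.load(open('w8.pkl','rb'));im=cv2.imread('pics/w8.png')
a=np.linspace(0,2*np.pi,90)
for t in(-.1,-.05,0,.05,.1):
  for y0 in(-180,-175.5,-171):
    o=[]
    for z,r in((110,21),(91,21),(75,25.5),(0,25.5)):
        q=proj(p,np.c_[505.5+r*np.cos(a),y0+r*np.sin(a)+z*np.sin(t),110+z+0*a]);o+=[(q[:,1].min().round(1).item(),q[:,1].max().round(1).item())]
    print(t,y0,o)
print([(y,im[y,252].tolist()) for y in range(34,118,2)])
E
```

```text
-0.1 -180 [(61.8, 108.5), (64.0, 107.8), (61.2, 111.5), (68.1, 108.7)]
-0.1 -175.5 [(56.6, 103.6), (59.2, 103.2), (56.6, 107.2), (64.4, 105.2)]
-0.1 -171 [(51.4, 98.7), (54.3, 98.6), (51.9, 102.9), (60.7, 101.7)]
-0.05 -180 [(55.4, 102.6), (59.2, 103.2), (57.3, 108.0), (68.1, 108.7)]
-0.05 -175.5 [(50.2, 97.7), (54.3, 98.6), (52.7, 103.6), (64.4, 105.2)]
-0.05 -171 [(45.0, 92.7), (49.4, 93.9), (48.1, 99.3), (60.7, 101.7)]
0 -180 [(49.1, 96.6), (54.2, 98.5), (53.5, 104.3), (68.1, 108.7)]
0 -175.5 [(43.8, 91.6), (49.4, 93.9), (48.8, 100.0), (64.4, 105.2)]
0 -171 [(38.5, 86.6), (44.4, 89.2), (44.2, 95.6), (60.7, 101.7)]
0.05 -180 [(42.7, 90.5), (49.3, 93.9), (49.6, 100.7), (68.1, 108.7)]
0.05 -175.5 [(37.4, 85.5), (44.4, 89.2), (45.0, 96.3), (64.4, 105.2)]
0.05 -171 [(32.0, 80.5), (39.5, 84.5), (40.3, 91.9), (60.7, 101.7)]
0.1 -180 [(36.2, 84.4), (44.4, 89.2), (45.7, 97.1), (68.1, 108.7)]
0.1 -175.5 [(30.9, 79.4), (39.4, 84.5), (41.1, 92.7), (64.4, 105.2)]
0.1 -171 [(25.5, 74.3), (34.4, 79.8), (36.4, 88.3), (60.7, 101.7)]
[(34, [105, 114, 111]), (36, [103, 110, 109]), (38, [106, 114, 11
[... 185 characters left out ...]
]), (56, [232, 240, 241]), (58, [231, 240, 241]), (60, [232, 240, 241]), (62, [231, 240, 241]), (64, [232, 240, 242]), (66, [232, 240, 241]), (68, [230, 239, 240]), (70, [230, 238, 239]), (72, [230, 238, 240]), (74, [231, 239, 241]), (76, [234, 243, 245]), (78, [174, 187, 189]), (80, [122, 129, 130]), (82, [126, 134, 135]), (84, [126, 135, 135]), (86, [126, 134, 136]), (88, [127, 135, 137]), (90, [126, 135, 137]), (92, [129, 137, 140]), (94, [121, 129, 131]), (96, [108, 114, 116]), (98, [56, 63, 73]), (100, [16, 21, 46]), (102, [15, 21, 46]), (104, [29, 36, 49]), (106, [88, 92, 97]), (108, [93, 104, 108]), (110, [112, 122, 119]), (112, [68, 76, 81]), (114, [65, 75, 81]), (116, [56, 63, 69])]
```

The bottle stands upright in the compartment, within about 5 mm in depth against a 12 mm tolerance. Both vial caps are within 1–2 px of their predicted places, so the door is still at about 1.5 rad.

```bash
python3 -c "
from cell import manip;print(manip.sign_off())"
```

```text
the job is handed in; nothing more can be done
None
```

I handed the job in at about 22 s: the bottle measures upright in the rack's empty compartment (about 5 mm off centre), the door is open at about 1.5 rad and both vials are standing. The sign-off gave no verdict, I didn't re-measure the bystanders (no contact noticed), and I viewed 11 pictures, one over the limit of 10.

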